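Index the white cast by three clicks

ROBOT

A 7-joint arm with a two-finger parallel gripper is mounted at the origin on a cart in front of the work surface, level with it; the furniture and walls round the work are solid. World frame = base frame: x ahead of the robot, y to its left, z up, the work surface at z = 0. Lengths are in mm, angles in rad, forces in N, time in s.
With the tool pointing down it reaches from about 400 to 875 mm from the base axis. Payload 4.4 kg.
Tool frame: the origin (TCP) lies on the centre line of the jaws, within the pads' length; the fingertips stand 14 mm ahead of it and the grasp point (between the pads) lies 5 mm behind it (tips_ahead is the distance from the TCP to the fingertips, in mm); z points along the fingers, y is the direction in which the jaws open and shut (so a half turn about z gives the same grasp; the last joint's range is limited). The gripper opens to 85 mm and grips with 20 to 120 N. Pads are 22 mm wide; open, the fingers measure 114 mm over their backs; the gripper's body (76 mm by 85 mm) begins 54 mm behind the grasp point. The pads swing forward as they close: fully open they stand 13 mm farther back than shut.
Start: joints at [1.099, 0.628, 0.038, 1.517, -0.027, 0.996, -0.02], TCP at [256.618, -597.214, 245.313] pointing down, gripper open.
Joint ranges: [-3.06, 3.06], [-0.37, 2.12], [-1.25, 1.32], [0.18, 2.47], [-1.1, 4.24], [0.23, 1.98], [-2.94, 2.94]. Speed limits (rad/s): [2.57, 2.57, 3.14, 3.14, 3.14, 3.14, 3.14].

INTERFACE

Orientations are given as [roll, pitch, yaw] about the fixed x, y, z axes, in that order (R = Rz(yaw) Ry(pitch) Rx(roll)).
In Python, from workcell import get_obs, get_image, close_job, tips_ahead gives the robot as it stands.
- The arm moves only by the shell command python3 -m inch 'ROWS' [OPENING]. ROWS is text: rows parted by semicolons, each of 6 numbers parted by spaces: the shift along the tool's x, y, z in m, then the turn, a rotation vector about the tool's x, y, z in rad. A call has 1 to 12 rows; each row is the pose to reach, as a shift and turn from the pose commanded when the call began, along the tool's axes at that moment; what a row does not reach only later rows make up. A row lasts 1/8 s, in which the tool goes at most 62.5 mm and 10.7 degrees, less where a joint would pass 70% of its speed; a pose out of reach is approached as far as the arm can. A call with a gripper value outside its range is refused whole. OPENING is the closure in counts, from 0 (fully open) to 255 (shut), set as the call begins (- or left out, the last holds). The fingers move at their own pace and stop on an object; the grip force is fixed at half the most. Time passes only in rows, so rows that repeat a pose let the fingers close. It gives the time, the measured TCP pose, the force and the opening at its end, in the units of the state.
- get_obs(): the state, without advancing time (a new reading comes with each control period).
- get_image(name): name is "scene" or "top"; returns a dict with "color" (400x640x3 uint8, blue, green, red), "intrinsics" (3x3 intrinsics, pixels), "R" (3x3) and "t" (3): a world point X has camera coordinates R X + t. Camera axes: x right, y down, z forward; pixel columns grow to the right and rows downward; lengths in mm; the calibration is good to about 2 mm. A picture is of the moment at which its call begins. There is no depth.
- close_job(): hands the job in, once; it reports no verdict.
The state is a dict: "t": time; "q": joint angles; "dq": joint speeds; "joint_torque": joint torques, N m; "position": TCP position; "eef_rot": TCP orientation; "wrist_force": force on the tool from outside, world axes, zero at the start; "moment": the same for the moment, N m; "opening": finger opening in mm.
Only numpy, scipy, OpenCV 4.12 (cv2) and the standard library are available. Lean on these libraries where they do the work, as an engineer would, in place of code of your own. Each camera call takes 0.05 s, during which the arm holds its last target.

TASK

Two indexing stands each carry a plaster dental cast on a small turntable with a click-stop knob in front of it. On the stand with the white cast (not the tan one), turn the knob exactly three clicks clockwise seen from above, leave it resting in that click, and let go. Turn the cast only by its knob, and leave the tan cast's knob as it is.

Things in the scene. Friction and masses are not known exactly. Their poses are not given: they have to be found in the camera images.
- knob_white (a joint): Angle (rad) of the knob on the white cast's stand, grows clockwise seen from above. One click is 24 degrees (0.419): click stops at 0, 0.419, 0.838 ... to the end stop at 2.93; it starts in one of the first three. A spring detent makes the clicks: about 0.15 N m to pass one; let go near a stop, it snaps in. The turntable with the cast turns with it one to one. The stand is fixed to the bench.
- pointer_white (a point): Point 25 mm from the vertical axis of that knob, on its white pointer's side, 68 mm above the bench, a good grip height. Its x axis is level, along the grip bar to the knob's axis (at +25 mm); z is up. Black grip bar 44 mm long, centred on the axis, 15 mm thick (y), top 78 mm above the bench, on a 49 mm round skirt with its top at 47 mm, on a grey stand 205 x 84 mm with aluminium top at 40 mm.
- pointer_tan (a point): The same point on the identical knob of the other stand, with the tan cast: leave this one alone. Either stand may be the left or the right one.
- cast_white: White plaster dental cast, 52 x 58 x 27 mm, clamped on the turntable 110 mm behind its knob's axis; origin at the centre of its underside, 47 mm above the bench, so its top is at 74 mm. Nothing rises above the stand's top plate within 65 mm of the knob's axis.

How it is judged (in metres and radians):
At the end, for the whole second after the job is handed in: The white cast's knob rests three clicks (72 degrees, within about 8) clockwise of where it started, released; the tan cast's knob is within 5 mm (11 degrees) of where it was (distance of pointer_white from where it was at the start of the episode between 0.0263 and 0.0322 m and value of joint knob_white above 1.1 rad and velocity of joint knob_white between -0.05 and 0.05 rad/s and distance of pointer_tan from where it was at the start of the episode below 0.005 m); the robot touches nothing.
It fails at once if the robot pushes on the white cast (contact force between any of the fingers, the arm and cast_white above 2 N).
It fails at once if the tan cast's knob is turned a click (distance of pointer_tan from where it was at the start of the episode above 0.008 m).
It also fails if it takes over 30 s, if anything falls off the work surface, if the arm or the gripper's body presses on something with over 40 N, if the wrist force passes 120 N, or if a joint passes its speed limit or range.

## Working session

There is one attempt and no reset: what is moved stays moved. The work goes in short steps, Python scripts to look and compute and a shell command to move; the robot and the scene stay as the last step left them, time stands still between calls to the robot, and variables do not carry over. Pictures are saved under pics/ and viewed, and the job is handed in when it is done.

```bash
ls; mkdir -p pics; python3 - <<'E'
from workcell import get_obs,get_image,tips_ahead
import cv2,pickle
print(get_obs(),tips_ahead)
for n in("scene","top"):
    d=get_image(n);cv2.imwrite(f"pics/{n}0.png",d["color"]);pickle.dump(d,open(f"{n}0.pkl","wb"))
    print(d["intrinsics"],d["R"],d["t"])
E
```

```text
pics
{'t': 0.0, 'q': array([ 1.09915601,  0.62934892,  0.03844991,  1.51841773, -0.02705196,
        0.99630681, -0.01997289]), 'dq': array([-2.05327370e-04,  2.57089493e-03, -1.29074074e-03,  2.59204004e-04,
       -2.08850527e-03, -4.57789850e-04,  7.33699054e-05]), 'joint_torque': array([-1.73804779e-04, -5.63400364e+01,  1.22592911e+00, -1.93439752e+01,
        1.08880940e-02,  1.04703259e-02, -2.09284093e-05]), 'position': array([ 256.40062666, -596.60816289,  244.37149952]), 'eef_rot': array([-3.13962951e+00, -1.17069636e-05,  4.05831571e-01]), 'wrist_force': array([ 0.80592904, -0.14792071, -0.07366673]), 'moment': array([-0.01832272,  0.07130901, -0.03080663]), 'opening': 85.72539668958521} 14.0
[[485.08556996   0.         314.7431041 ]
 [  0.         485.08556996 193.56980152]
 [  0.           0.           1.        ]] [[-0.83830278 -0.54457809  0.0261371 ]
 [-0.26942725  0.3721157  -0.88822231]
 [ 0.47398038 -0.75164128 -0.4586698 ]] [412.92308752 239.62791553 869.4841158 ]
[[484.16742611   0.         317.80567055]
 [  0.         484.16742611 196.721618  ]
 [  0.           0.           1.        ]] [[-0.00686457 -0.99991248  0.01130943]
 [-0.98035476  0.00449999 -0.197191  ]
 [ 0.19712285 -0.01244088 -0.98029986]] [  -4.29751633  526.0811038  1080.5004535 ]
```

View pics/scene0.png

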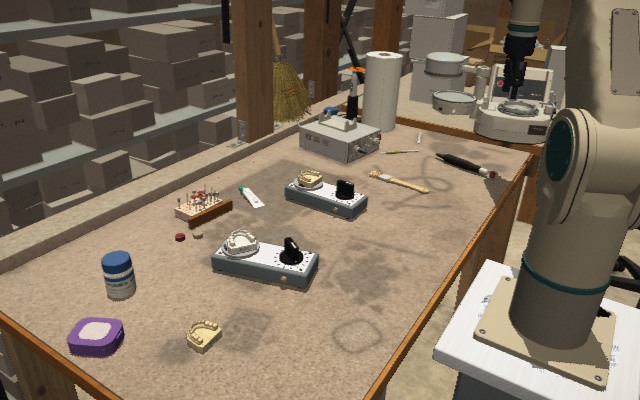

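View pics/top0.png

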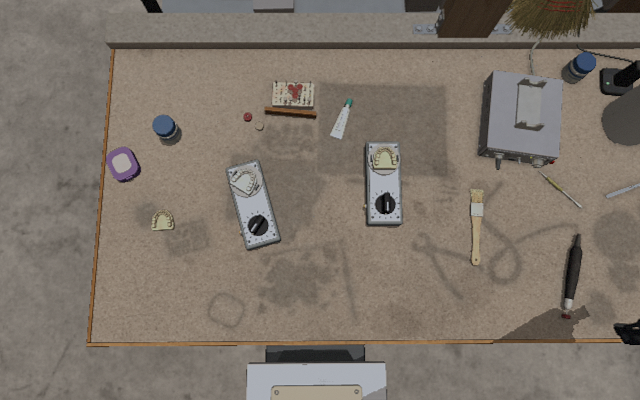

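The white cast sits on the left stand with its knob at about (258,225) in the top view. The tan one is on the right, with its knob at about (386,204). I'll zoom in on the white knob next.

```bash
cat > h.py <<'E'
import numpy as np,pickle
def ray(d,u,v,z):
    K,R,t=map(np.array,(d["intrinsics"],d["R"],d["t"]))
    c=-R.T@t; r=R.T@np.linalg.solve(K,[u,v,1]); return c+r*(z-c[2])/r[2]
def proj(d,X):
    p=np.array(d["R"])@X+d["t"]; p=np.array(d["intrinsics"])@p; return p[:2]/p[2]
E
python3 - <<'E'
import cv2,pickle
from h import *
import numpy as np
T=pickle.load(open("top0.pkl","rb"));S=pickle.load(open("scene0.pkl","rb"))
a=cv2.resize(T["color"][150:255,220:290],None,fx=5.6,fy=5.6,interpolation=cv2.INTER_CUBIC)
b=cv2.resize(S["color"][225:290,205:325],None,fx=3.2,fy=3.2,interpolation=cv2.INTER_CUBIC)
c=np.zeros((590,800,3),np.uint8);c[:a.shape[0],:a.shape[1]]=a;c[:b.shape[0],400:400+b.shape[1]]=b
cv2.imwrite("pics/z0.png",c)
# dark blob in top = knob
for n,(x0,x1,y0,y1) in dict(white=(235,280,205,245),tan=(370,402,185,224)).items():
    g=cv2.cvtColor(T["color"],cv2.COLOR_BGR2GRAY)[y0:y1,x0:x1]
    m=(g<60).astype(np.uint8)
    k,l,s,cc=cv2.connectedComponentsWithStats(m);i=1+s[1:,4].argmax()
    print(n,s[i]+[x0,y0,0,0,0],cc[i]+[x0,y0])
    for z in(47,62,78):print(z,ray(T,*(cc[i]+[x0,y0]),z).round(1))
E
```

```text
white [248 215  20  21 277] [258.28519856 224.93862816]
47 [461.  131.2  47. ]
62 [458.8 129.5  62. ]
78 [456.6 127.8  78. ]
tan [376 193  19  21 283] [384.81272085 203.50176678]
47 [ 510.2 -164.6   47. ]
62 [ 507.4 -162.3   62. ]
78 [ 504.4 -159.9   78. ]
```

View pics/z0.png

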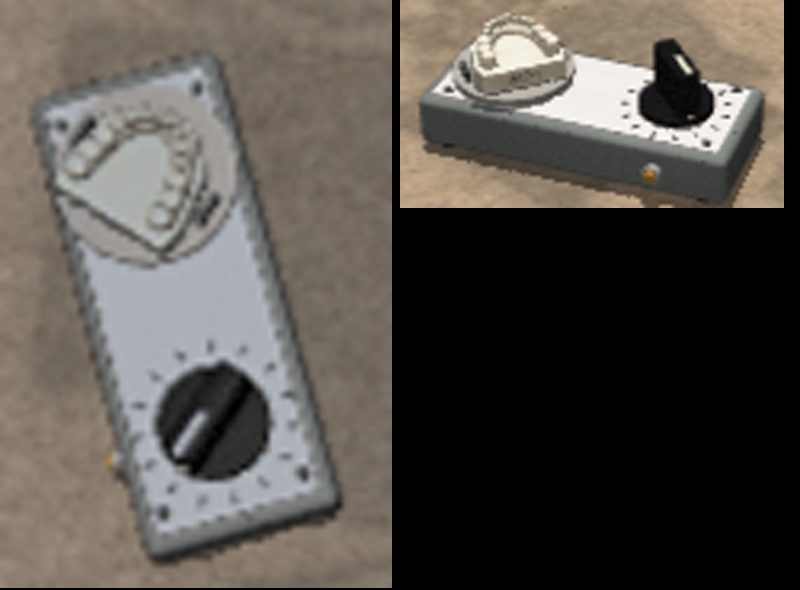

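```bash
python3 - <<'E'
import cv2,pickle
from h import *
T=pickle.load(open("top0.pkl","rb"));S=pickle.load(open("scene0.pkl","rb"))
a=cv2.resize(T["color"][208:242,240:276],None,fx=16,fy=16,interpolation=cv2.INTER_CUBIC)
a=np.clip(a.astype(float)*1.0,0,255).astype(np.uint8)
a2=np.clip(a.astype(float)*2.5,0,255).astype(np.uint8)
b=cv2.resize(S["color"][232:272,272:312],None,fx=5,fy=5,interpolation=cv2.INTER_CUBIC)
c=np.zeros((560,790,3),np.uint8);c[:544,:576]=a2;c[:200,580:780]=b;c[220:420,580:780]=np.clip(b.astype(float)*2.5,0,255)
cv2.imwrite("pics/z1.png",c)
# skirt circle: outer contour of filled dark blob, min enclosing in metric plane z=47
g=cv2.cvtColor(T["color"],cv2.COLOR_BGR2GRAY);G=cv2.resize(g,None,fx=8,fy=8,interpolation=cv2.INTER_CUBIC)
def full(u):return (u+.5)/8-.5
x0,x1,y0,y1=235,280,205,245
m=(G[y0*8:y1*8,x0*8:x1*8]<110).astype(np.uint8)
m=cv2.morphologyEx(m,cv2.MORPH_OPEN,np.ones((25,25)))
cs,_=cv2.findContours(m,cv2.RETR_EXTERNAL,cv2.CHAIN_APPROX_NONE);k=max(cs,key=cv2.contourArea)[:,0]
P=np.array([ray(T,full(u+x0*8),full(v+y0*8),47)[:2] for u,v in k])
A=np.c_[2*P,np.ones(len(P))];s=np.linalg.lstsq(A,(P**2).sum(1),rcond=None)[0];print("circ",s[:2],"dia",2*np.sqrt(s[2]+s[0]**2+s[1]**2))
hull=cv2.convexHull(k)
mm=np.zeros_like(m);cv2.fillPoly(mm,[hull],1);mm=cv2.erode(mm,np.ones((25,25)))
gg=G[y0*8:y1*8,x0*8:x1*8]
w=((gg>90)&(mm>0)).astype(np.uint8)
n,l,st,cc=cv2.connectedComponentsWithStats(w)
for i in range(1,n):
  if st[i,4]<100:continue
  ys,xs=np.where(l==i);Q=np.array([ray(T,full(u+x0*8),full(v+y0*8),78)[:2] for u,v in zip(xs,ys)])
  c0=Q.mean(0);U,e,V=np.linalg.svd(Q-c0,full_matrices=False);print(st[i],"line centre",c0,"dir",V[0],"deg",np.degrees(np.arctan2(V[0,1],V[0,0])),"len",np.ptp(Q@V[0]),np.ptp(Q@V[1]))
# stand outline: aluminium top
hsv=cv2.cvtColor(T["color"],cv2.COLOR_BGR2HSV)
sub=hsv[150:255,220:290];mk=((sub[...,1]<45)&(sub[...,2]>120)).astype(np.uint8)
mk=cv2.morphologyEx(mk,cv2.MORPH_CLOSE,np.ones((9,9)))
cs,_=cv2.findContours(mk,cv2.RETR_EXTERNAL,cv2.CHAIN_APPROX_NONE);k=max(cs,key=cv2.contourArea)[:,0]
P=np.array([ray(T,u+220,v+150,40)[:2] for u,v in k],np.float32);print(cv2.minAreaRect(P))
E
```

```text
circ [461.28765522 130.94979242] dia 43.95234155109945
[ 131  148   46   60 1085] line centre [453.27017197 137.89423639] dir [-0.83710664  0.54703974] deg 146.8358370534944 len 18.347502759199642 5.249531275591153
((518.9946899414062, 142.51107788085938), (250.95529174804688, 163.8380889892578), 0.2784664034843445)
```

View pics/z1.png

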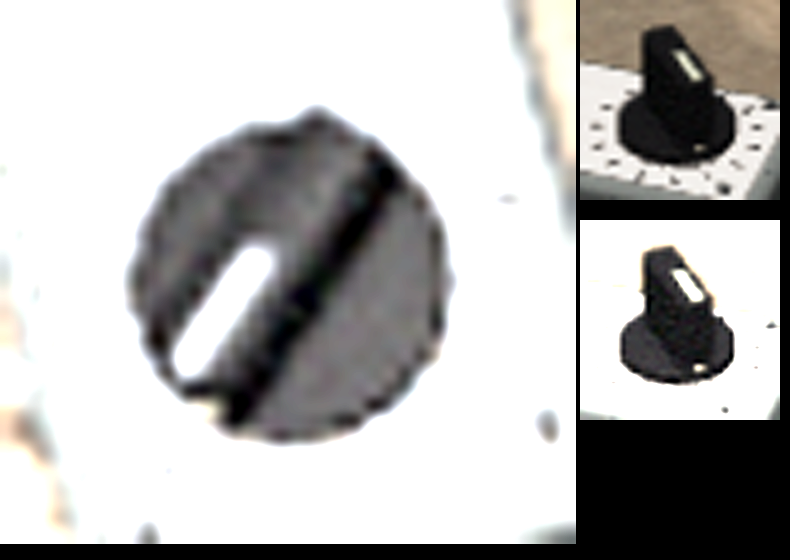

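Measured so far: the knob axis is at about (461, 131.5) and the pointer direction about 147°, with the white pointer line passing through the axis within 1.5 mm. Reach and sizes are plausible. Next I'll work out the shifts for the approach.

```bash
cat >> h.py <<'E'
from scipy.spatial.transform import Rotation as Ro
def rows(p0,e0,targets):
    "targets: (x,y,z,yawdeg) tool down -> shift m in tool axes, rotvec"
    R0=Ro.from_euler("xyz",e0)
    for x,y,z,w in targets:
        d=R0.inv().apply((np.array([x,y,z])-p0)/1000)
        r=(R0.inv()*Ro.from_euler("xyz",[np.pi,0,np.radians(w)])).as_rotvec()
        print(np.round(d,4),np.round(r,4))
E
python3 - <<'E'
from h import *
rows(np.array([256.618,-597.214,245.313]),[np.pi,0,.4058],[(400,-450,245,45),(500,-250,245,75),(510,0,230,105),(461,131.5,180,130)])
T=pickle.load(open("top0.pkl","rb"))
tt=ray(T,246.6,181.3,47);print(tt,tt-[461,131.5,0],np.degrees(np.arctan2(tt[1]-131.5,tt[0]-461)))
E
```

```text
[ 0.1899 -0.0787  0.0003] [ 0.      0.     -0.3796]
[ 3.607e-01 -2.229e-01  3.000e-04] [ 0.      0.     -0.9032]
[ 0.4686 -0.4487  0.0153] [ 0.      0.     -1.4268]
[ 0.4754 -0.5889  0.0653] [ 0.      0.     -1.8631]
[565.06934415 160.58825984  47.        ] [104.06934415  29.08825984  47.        ] 15.616126267274677
```

```bash
python3 -m inch '0.05 -0.02 0 0 0 -0.12;0.10 -0.04 0 0 0 -0.25;0.15 -0.06 0 0 0 -0.38;0.19 -0.085 0 0 0 -0.5;0.235 -0.12 0 0 0 -0.65;0.28 -0.155 0 0 0 -0.78;0.32 -0.19 0 0 0 -0.9;0.355 -0.225 0 0 0 -1.02;0.385 -0.275 0.005 0 0 -1.14;0.41 -0.325 0.005 0 0 -1.27;0.44 -0.385 0.01 0 0 -1.4;0.46 -0.44 0.015 0 0 -1.5' 0
python3 -m inch '0 0 0 0 0 0'
```

```text
t: 1.6
position: [505.8, -10.5, 230.2]
eef_rot: [3.141, -0.0, 1.909]
wrist_force: [1.2, 0.7, -0.1]
opening: 85.1
t: 1.72
position: [504.9, -6.2, 230.2]
eef_rot: [3.141, -0.003, 1.916]
wrist_force: [-0.2, -0.2, -0.2]
opening: 85.3
```

```bash
python3 - <<'E'
from h import *
R0=Ro.from_euler("xyz",[np.pi,0,.4058]);p=np.array([256.618,-597.214,245.313])+1000*R0.apply([.46,-.44,.015]);print(p)
rows(p,[np.pi,0,1.9058],[(461,131.5,140,147),(461,131.5,66,147)])
E
```

```text
[505.56824542 -11.36096783 230.313     ]
[0.1496 0.0049 0.0903] [ 0.      0.     -0.6598]
[0.1496 0.0049 0.1643] [ 0.      0.     -0.6598]
```

```bash
python3 -m inch '0.04 0.0 0.02 0 0 -0.16;0.08 0.003 0.04 0 0 -0.33;0.12 0.005 0.06 0 0 -0.5;0.1496 0.0049 0.08 0 0 -0.66;0.1496 0.0049 0.09 0 0 -0.66;0.1496 0.0049 0.09 0 0 -0.66' 0
python3 - <<'E'
from workcell import *
import cv2,pickle,numpy as np
o=get_obs();print(o["position"],o["eef_rot"],o["q"])
T=get_image("top");S=get_image("scene");pickle.dump((T,S),open("1.pkl","wb"))
a=cv2.resize(T["color"][170:250,210:300],None,fx=4.4,fy=4.4,interpolation=cv2.INTER_CUBIC)
b=cv2.resize(S["color"][190:290,220:320],None,fx=3.8,fy=3.8,interpolation=cv2.INTER_CUBIC)
c=np.zeros((400,800,3),np.uint8);c[:a.shape[0],:a.shape[1]]=a;c[:380,400:780]=b;cv2.imwrite("pics/h1.png",c)
E
```

```text
t: 2.48
position: [461.1, 128.8, 139.7]
eef_rot: [-3.139, -0.0, 2.563]
wrist_force: [-0.5, -0.2, 0.9]
opening: 85.7
[461.08045193 128.81910951 139.71801311] [-3.13926653e+00 -2.88821559e-04  2.56262979e+00] [ 2.03514480e-03  5.96270878e-01 -4.86629006e-01  2.07564525e+00
  4.97162889e-01  5.85627385e-01  1.55974567e-01]
```

View pics/h1.png

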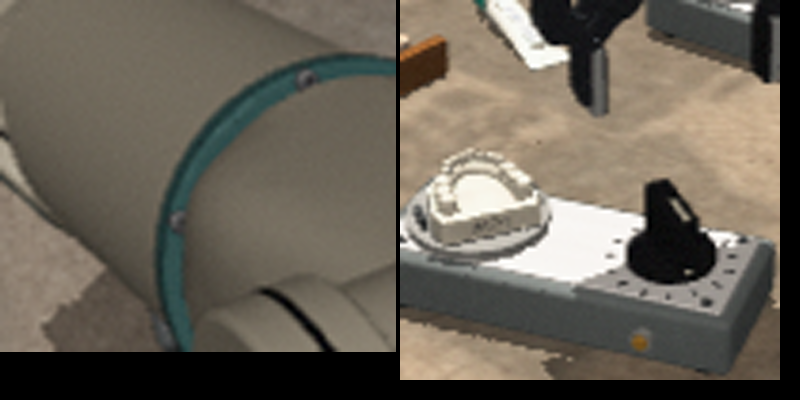

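```bash
python3 -m inch '0 0 0 0 0 0' 0
python3 - <<'E'
from h import *
import cv2
from workcell import get_obs
print(get_obs()["position"])
T,S=pickle.load(open("1.pkl","rb"))
g=cv2.cvtColor(S["color"],cv2.COLOR_BGR2GRAY)
f=4;x0,x1,y0,y1=274,312,232,270
G=cv2.resize(g[y0:y1,x0:x1],None,fx=f,fy=f,interpolation=cv2.INTER_CUBIC)
c=cv2.cvtColor(cv2.resize(g[y0:y1,x0:x1],None,fx=14,fy=14,interpolation=cv2.INTER_CUBIC),cv2.COLOR_GRAY2BGR)
c=np.clip(c.astype(float)*1.8,0,255).astype(np.uint8)
def P(X):
    u=proj(S,X);return int((u[0]-x0+.5)*14),int((u[1]-y0+.5)*14)
A=np.array([461,131.5])
for a in np.linspace(0,2*np.pi,60):
    cv2.circle(c,P([A[0]+24.5*np.cos(a),A[1]+24.5*np.sin(a),47]),2,(0,0,255),-1)
w=np.radians(147);d=np.array([np.cos(w),np.sin(w)]);n=np.array([-d[1],d[0]])
for z,col in((78,(0,255,0)),):
    q=[P([*(A+d*s*22+n*t*7.5),z]) for s,t in((1,1),(1,-1),(-1,-1),(-1,1))]
    cv2.polylines(c,[np.array(q)],True,col,1)
cv2.imwrite("pics/s1.png",c)
E
```

```text
t: 2.7
position: [461.9, 129.6, 140.9]
eef_rot: [3.141, 0.001, 2.563]
wrist_force: [-0.1, -0.5, 1.0]
opening: 85.4
[461.87310034 129.55023785 140.93900576]
```

View pics/s1.png

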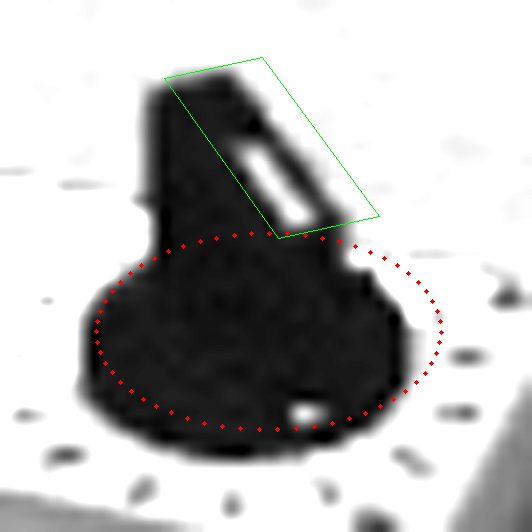

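The axis from the scene view lies about 3 mm off the top-view one, within the calibration of the two cameras, so I'll shift 1.5 mm across the bar as a compromise and descend.

```bash
python3 -m inch '0 0.0015 0.02 0 0 0;0 0.0015 0.04 0 0 0;0 0.0015 0.06 0 0 0;0 0.0015 0.074 0 0 0;0 0.0015 0.074 0 0 0;0 0.0015 0.074 0 0 0' 0
python3 - <<'E'
from workcell import *
import cv2,pickle,numpy as np
o=get_obs();print(o["position"],o["eef_rot"],o["wrist_force"])
S=get_image("scene")
b=cv2.resize(S["color"][200:290,220:340],None,fx=6,fy=6,interpolation=cv2.INTER_CUBIC)
cv2.imwrite("pics/d1.png",b)
E
```

```text
t: 3.45
position: [462.4, 131.9, 66.9]
eef_rot: [3.141, 0.001, 2.566]
wrist_force: [1.0, -0.4, -0.0]
opening: 85.2
[462.35581125 131.92230812  66.92670136] [3.14079631e+00 6.46379911e-04 2.56555053e+00] [ 0.99780483 -0.44989028 -0.01917662]
```

View pics/d1.png

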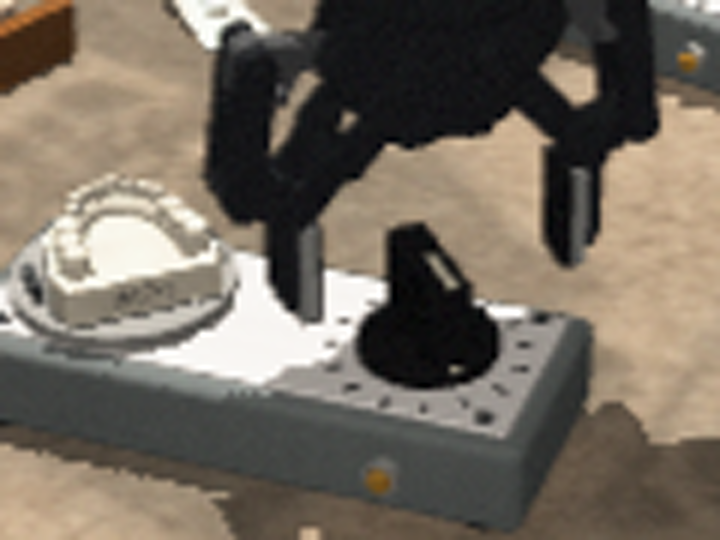

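The open fingers straddle the bar on both sides, with pads at about (310,280) and (570,220) and the bar at (428,255). They are clear of the cast. I'll close partly and check.

```bash
python3 -m inch '0 0 0 0 0 0;0 0 0 0 0 0;0 0 0 0 0 0;0 0 0 0 0 0' 165
python3 - <<'E'
from workcell import *
import cv2,pickle,numpy as np
o=get_obs();print(o["position"],o["eef_rot"],o["wrist_force"])
S=get_image("scene")
b=cv2.resize(S["color"][210:280,240:330],None,fx=8,fy=8,interpolation=cv2.INTER_CUBIC)
cv2.imwrite("pics/d2.png",b)
E
```

```text
t: 4.0
position: [461.9, 131.8, 66.4]
eef_rot: [3.142, 0.0, 2.566]
wrist_force: [0.5, 1.1, 0.3]
opening: 30.3
[461.91090631 131.78964172  66.44587904] [3.14157335e+00 8.01481723e-05 2.56575125e+00] [0.45706353 1.11561603 0.31290785]
```

View pics/d2.png

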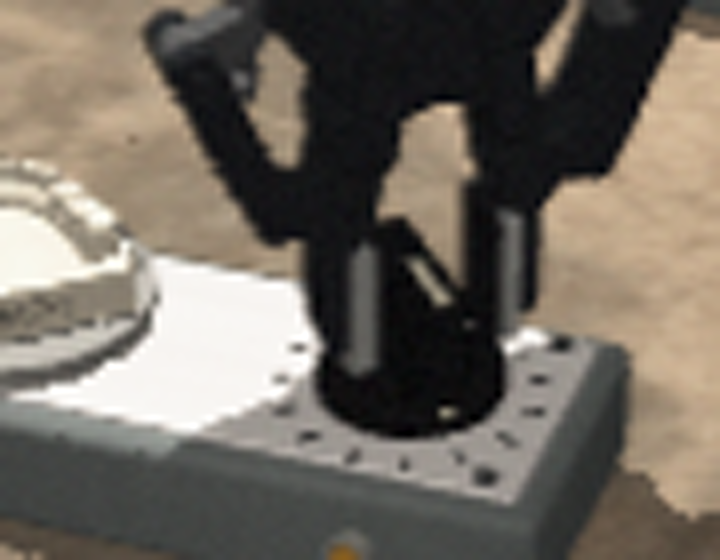

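```bash
python3 -m inch '0 0 0 0 0 0;0 0 0 0 0 0;0 0 0 0 0 0' 225
python3 - <<'E'
from workcell import *
o=get_obs();print(o["position"],o["eef_rot"],o["wrist_force"],o["moment"])
E
```

```text
t: 4.42
position: [463.5, 134.1, 66.8]
eef_rot: [3.137, 0.001, 2.567]
wrist_force: [2.7, 5.5, -0.6]
opening: 14.0
[463.49670686 134.05028108  66.82824934] [3.13657054e+00 7.67625948e-04 2.56702905e+00] [ 2.65246659  5.54644155 -0.57983292] [ 0.82152355 -0.46884636  0.01318036]
```

The fingers closed on 14–15 mm, which matches the bar, and the arm shifted about 2.8 mm along tool y to centre itself. I'll take that strain out and then turn, starting with half a click as a check.

```bash
python3 -m inch '0 0.0028 0 0 0 0;0 0.0028 0 0 0 0;0 0.0028 0 0 0 0' 
python3 - <<'E'
from workcell import *
o=get_obs();print(o["position"],o["eef_rot"],o["wrist_force"],o["moment"])
E
python3 -m inch '0 0 0 0 0 0.14;0 0 0 0 0 0.28;0 0 0 0 0 0.42;0 0 0 0 0 0.42;0 0 0 0 0 0.42' 
python3 - <<'E'
from workcell import *
import cv2
o=get_obs();print(o["position"],o["eef_rot"],o["wrist_force"],o["moment"])
S=get_image("scene")
b=cv2.resize(S["color"][210:280,240:330],None,fx=8,fy=8,interpolation=cv2.INTER_CUBIC)
cv2.imwrite("pics/t1.png",b)
E
```

```text
t: 4.8
position: [463.6, 134.2, 66.8]
eef_rot: [3.142, 0.001, 2.566]
wrist_force: [0.1, 0.9, 4.4]
opening: 13.7
[463.59526053 134.21966103  66.80251738] [3.14156910e+00 6.01532161e-04 2.56594360e+00] [0.07490847 0.89783628 4.43022415] [ 0.21545337 -0.0955409   0.05929042]
t: 5.42
position: [463.5, 134.1, 66.8]
eef_rot: [3.142, 0.001, 2.149]
wrist_force: [0.5, 1.7, 6.5]
opening: 13.8
[463.51048396 134.13178774  66.79759013] [3.14152987e+00 5.82797874e-04 2.14851741e+00] [0.50388586 1.70392856 6.48825462] [ 0.19947964 -0.02049107  0.0111616 ]
```

View pics/t1.png

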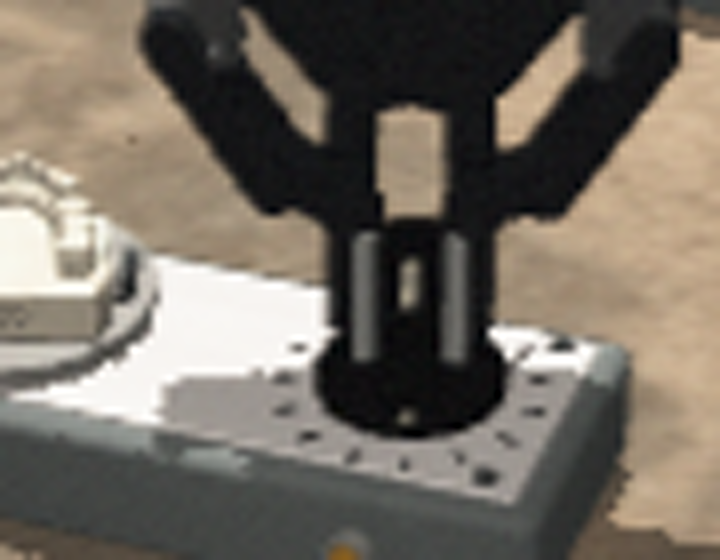

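The knob and cast turned with the jaws. The moment about z is near zero, so it rests in the first click. Now two more clicks.

```bash
python3 -m inch '0 0 0 0 0 0.14;0 0 0 0 0 0.28;0 0 0 0 0 0.42;0 0 0 0 0 0.56;0 0 0 0 0 0.7;0 0 0 0 0 0.838;0 0 0 0 0 0.838;0 0 0 0 0 0.838' 
python3 - <<'E'
from workcell import *
import cv2
o=get_obs();print(o["position"],o["eef_rot"],o["wrist_force"],o["moment"])
S=get_image("scene")
b=cv2.resize(S["color"][210:280,240:330],None,fx=8,fy=8,interpolation=cv2.INTER_CUBIC)
cv2.imwrite("pics/t2.png",b)
E
```

```text
t: 6.48
position: [463.3, 134.1, 66.8]
eef_rot: [-3.141, 0.0, 1.31]
wrist_force: [-0.4, 1.0, 6.6]
opening: 13.8
[463.27925741 134.13489959  66.79565849] [-3.14140840e+00  3.07613211e-04  1.31036656e+00] [-0.35179377  1.0416256   6.61308937] [ 0.2110806   0.05189548 -0.0060953 ]
```

View pics/t2.png

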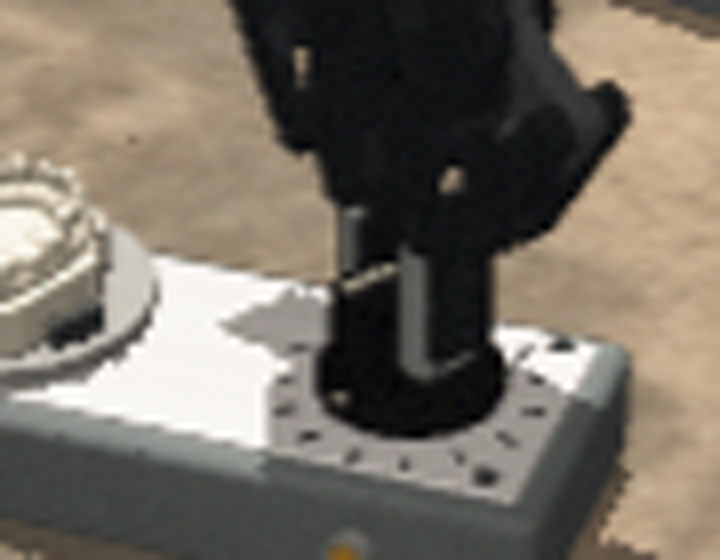

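Turned 1.256 rad, with the z moment near zero. Now I'll open partly to stay clear of the cast, rise straight up, and back off to look.

```bash
python3 -m inch '0 0 0 0 0 0;0 0 0 0 0 0;0 0 0 0 0 0' 155
python3 -m inch '0 0 -0.01 0 0 0;0 0 -0.03 0 0 0;0 0 -0.06 0 0 0;0 0 -0.09 0 0 0;0 0 -0.12 0 0 0;0 0 -0.15 0 0 0;0 0 -0.15 0 0 0'
python3 - <<'E'
from h import *
R0=Ro.from_euler("xyz",[np.pi,0,1.31]);p=np.array([463.3,134,217])
rows(p,[np.pi,0,1.31],[(510,0,230,75),(500,-200,230,75)])
E
```

```text
t: 6.9
position: [463.0, 133.8, 66.2]
eef_rot: [-3.141, 0.001, 1.308]
wrist_force: [0.8, -0.1, -0.5]
opening: 33.4
t: 7.78
position: [464.7, 134.6, 218.9]
eef_rot: [3.137, -0.003, 1.308]
wrist_force: [0.0, -0.2, 0.2]
opening: 33.4
[-0.1174  0.0797 -0.013 ] [-0.    -0.     0.001]
[-0.3132  0.1216 -0.013 ] [-0.    -0.     0.001]
```

```bash
python3 -m inch '-0.04 0.025 -0.01 0 0 0;-0.08 0.055 -0.02 0 0 0;-0.12 0.08 -0.03 0 0 0;-0.17 0.09 -0.03 0 0 0;-0.22 0.1 -0.03 0 0 0;-0.27 0.11 -0.03 0 0 0;-0.32 0.12 -0.03 0 0 0;-0.37 0.12 -0.03 0 0 0;-0.42 0.12 -0.03 0 0 0;-0.47 0.12 -0.03 0 0 0;-0.47 0.12 -0.03 0 0 0;-0.47 0.12 -0.03 0 0 0'
python3 - <<'E'
import cv2,pickle
from h import *
from workcell import *
o=get_obs();print(o["t"],o["position"],abs(o["dq"]).max())
T=get_image("top");S=get_image("scene");pickle.dump((T,S),open("2.pkl","wb"))
T0=pickle.load(open("top0.pkl","rb"))
a=cv2.resize(T["color"][130:255,220:420],None,fx=4,fy=4,interpolation=cv2.INTER_CUBIC)
cv2.imwrite("pics/e1.png",a)
for n,(x0,x1,y0,y1) in dict(white=(235,280,205,245),tan=(370,402,185,224)).items():
  for D in(T0,T):
    G=cv2.resize(cv2.cvtColor(D["color"],cv2.COLOR_BGR2GRAY)[y0:y1,x0:x1],None,fx=8,fy=8,interpolation=cv2.INTER_CUBIC)
    m=cv2.morphologyEx((G<110).astype(np.uint8),cv2.MORPH_OPEN,np.ones((25,25)))
    cs,_=cv2.findContours(m,cv2.RETR_EXTERNAL,cv2.CHAIN_APPROX_NONE);k=max(cs,key=cv2.contourArea)
    mm=np.zeros_like(m);cv2.fillPoly(mm,[cv2.convexHull(k)],1);mm=cv2.erode(mm,np.ones((25,25)))
    w=((G>90)&(mm>0)).astype(np.uint8);_,l,st,cc=cv2.connectedComponentsWithStats(w)
    if len(st)<2: print(n,"no line");continue
    i=1+st[1:,4].argmax();ys,xs=np.where(l==i)
    Q=np.array([ray(D,(u+.5)/8-.5+x0,(v+.5)/8-.5+y0,78)[:2] for u,v in zip(xs,ys)]);c=Q.mean(0);V=np.linalg.svd(Q-c,full_matrices=False)[2]
    print(n,c.round(1),"deg",round(np.degrees(np.arctan2(V[0,1],V[0,0])),1),st[i,4])
E
```

```text
t: 9.28
position: [456.8, -350.0, 245.6]
eef_rot: [-3.14, -0.001, 1.308]
wrist_force: [0.0, -0.6, 0.1]
opening: 33.3
9.275 [ 456.76762505 -349.98694449  245.55139665] 0.025548017308275585
white [453.3 137.9] deg 146.8 1085
white [463.  139.7] deg -102.4 739
tan [ 498.8 -165.3] deg 178.8 1160
tan [ 498.8 -165.4] deg 178.3 1208
```

View pics/e1.png

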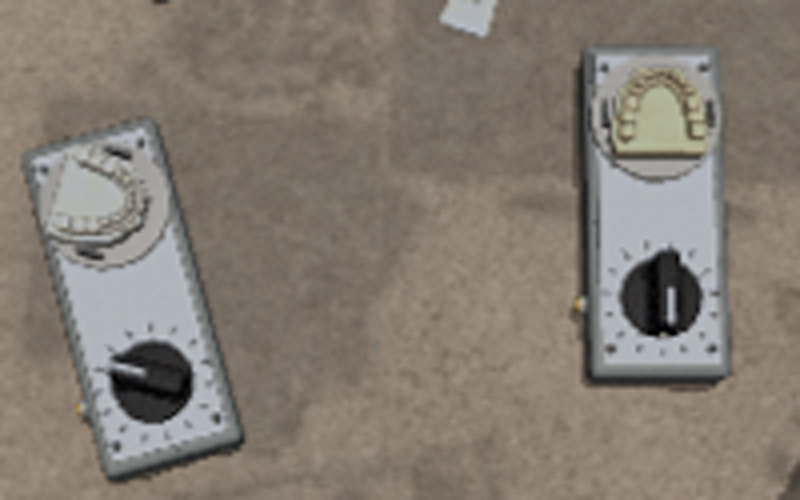

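The white pointer runs from (148,374) to about (110,365) in the zoomed picture, which puts it at about 77° (75° expected). The cast has turned along with it, and the tan knob hasn't moved (178.8° before, 178.3° after). The automatic fit for the white pointer (-102°, equal to 78°) was cut off by the skirt's edge, but it still agrees. I'll hand it in.

```bash
python3 -c "
from workcell import *
close_job()"
```

```text
the job is handed in; nothing more can be done
```

I turned the white cast's knob three clicks clockwise, let go, lifted clear, and handed the job in at about 9.4 s.

- **Turn:** I gripped the bar, re-centred about 2.8 mm after closing, and the gripper turned 1.256 rad (72°). The moment about the vertical was near zero before I let go, so the knob was resting in its click.
- **White knob:** In the last top view its pointer is at about 77–78°, against 146.8° at the start, so about 69–70° turned. That is within the 8° margin. The final pointer fit was partly cut off by the skirt's edge, but a reading by eye gave about the same angle.
- **Tan knob:** It did not move (178.8° before, 178.3° after).
- **Camera disagreement:** The two cameras placed the knob's axis about 3 mm apart. The jaws centred themselves on the bar, with only about 6 N of side force.
- **Contacts:** In the pictures the fingers stayed clear of the white cast. The highest wrist force I read was about 7 N, and the arm ended clear of everything at z ≈ 245 mm.

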